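Tip only the nutmegs out of the two-section dish

TASK

The wooden dish on the grinding stone holds nutmegs in one half and turmeric fingers in the other. Sliding it on the stone, turn it so the nutmeg end sticks out past the end of the stone over the steel basin, then tip that end down over the stone's edge until all three nutmegs have rolled into the basin; don't pick the dish up. Lower it gently back to stand flat on the stone with all the turmeric still in its own half, and leave the other things on the counter where they are.

Things in the scene. Friction and masses are not known exactly. Their poses are not given: they have to be found in the camera images.
- stone: Grey granite grinding slab (ammikkallu), fixed: 220 along its x, 300 along its y, 90 high, flat top. Origin: centre of its underside; z up. Its two ends (faces at y = +150 and -150) each have a round steel vessel beside them, the open basin at one and the closed dabba at the other, either way round.
- dish: Two-section wooden dish, loose, about 0.5 kg: 252 long (x), 104 wide (y) and 46 high, plus a flat rim 22 wide and 6 thick along the top of each long side (148 over both). Walls 6 thick, long sides upright. Flat base x -50 to 50; from its edges both ends slope up at 31 degrees to the lips (x 126, z 46). Origin: middle of the base's underside; +x to the nutmeg end, z up.
- dish_divider (a point): Middle of the top edge of the dish's upright dividing wall (dish x 0, y 0, z 46); axes as the dish. The wall is 10 thick along x, runs along y across the dish and is as high as the lips; contents beside it reach up to dish z 28 at the start.
- dish_nut_lip (a point): Middle of the lip at the nutmeg end (dish x 120, y 0, z 46); axes as the dish. Nutmegs roll out over it from a tilt of about 40 degrees; 45 to 52 degrees clears them all and keeps the turmeric behind the dividing wall; past about 55 degrees the dish may slide off the stone.
- dish_nut_rim_a (a point): Top of the flat side rim near the nutmeg end, left side (dish x 110, y 63, z 46). With the base edge (dish x 50) at or up to 10 mm inside the stone's end, 4 to 8 N straight down here rocks the dish about that end; 54 mm down gives about 45 degrees, 60 mm about 51. It falls back onto its base if let go, so follow it up slowly.
- dish_nut_rim_b (a point): The same point on the right side rim (dish x 110, y -63, z 46).
- basin: Open round steel basin, loose, 0.6 kg, standing on the counter 8 to 20 mm from one end of the stone: 190 across the rim, 160 across the foot, 50 high, 3 thick. Origin: centre of its underside.
- nutmeg1: Nutmeg 1 of 3: brown egg-shaped nut 28 long (along its y), 22 thick, 11 g. Origin: its centre. Starts on the dish floor in the +x half.
- nutmeg2: Nutmeg 2 of 3: brown egg-shaped nut 28 long (along its y), 22 thick, 11 g. Origin: its centre. Starts on the dish floor in the +x half.
- nutmeg3: Nutmeg 3 of 3: brown egg-shaped nut 28 long (along its y), 22 thick, 11 g. Origin: its centre. Starts on the dish floor in the +x half.
- turmeric1: Turmeric finger 1 of 3: dry root, 59 long (along its y), 15 thick, 13 g. Origin: its centre. Starts on the dish floor in the -x half, lying across the dish.
- turmeric2: Turmeric finger 2 of 3: dry root, 59 long (along its y), 15 thick, 13 g. Origin: its centre. Starts on the dish floor in the -x half, lying across the dish.
- turmeric3: Turmeric finger 3 of 3: dry root, 59 long (along its y), 15 thick, 13 g. Origin: its centre. Starts on the dish floor in the -x half, lying across the dish.
- dabba: Closed round steel box (dabba), 185 across, 85 high, standing at the stone's other end. Origin: centre of its underside. To be left alone.
- roller: Stone roller of the ammikkallu, 84 thick, 300 long, lying along y on the counter beyond the stone. Origin: its centre. To be left alone.
- tumbler: Steel tumbler, 70 across the rim, 100 high. Origin: centre of its underside. To be left alone.
- cup: Brown ceramic cup with a handle, 80 across, 75 high. Origin: centre of its underside. To be left alone.
- scoop: Purple plastic scoop, 155 long, 32 high. Origin: near its middle, on the underside. To be left alone.
- tongs: Bamboo tongs, 200 long, 17 high, lying on the counter. Origin: near their middle, on the underside. To be left alone.

How it is judged:
By the outcome, as a careful person would: the job done as asked, in the order asked, and still so for the second after the job is handed in, with the robot touching nothing.
It also fails if it takes over 51 s, if anything falls off the work surface, if the arm or the gripper's body presses on something with over 40 N, if the wrist force passes 120 N, or if a joint passes its speed limit or range.

ROBOT

A 6-joint arm with a two-finger parallel gripper is mounted at the origin on the work surface. World frame = base frame: x ahead of the robot, y to its left, z up, the work surface at z = 0. Lengths are in m, angles in rad, forces in N, time in s.
With the tool pointing down it reaches from about 0.375 to 0.975 m from the base axis. Payload 3.8 kg.
Tool frame: the origin (TCP) lies at the very end of the fingers, on their centre line; the grasp point (between the pads) lies 19 mm behind it; z points along the fingers, y is the direction in which the jaws open and shut (so a half turn about z gives the same grasp; the last joint's range is limited). The gripper opens to 85 mm and grips with 20 to 120 N. Pads are 22 mm wide; open, the fingers measure 114 mm over their backs; the gripper's body (76 mm by 85 mm) begins 54 mm behind the grasp point. The pads swing forward as they close: fully open they stand 13 mm farther back than shut.
Start: joints at [-0.037, 0.264, 1.604, -0, 1.274, -0.037], TCP at [0.675, -0, 0.203] pointing down, gripper open.
Joint ranges: [-2.63, 2.63], [-0.94, 2.18], [0.31, 2.57], [-1.31, 4.45], [0, 2.66], [-2.55, 2.55]. Speed limits (rad/s): [2.57, 2.57, 3.14, 3.14, 3.14, 3.14].

INTERFACE

Orientations are given as a rotation vector (axis times angle).
In Python, from workcell import bot, viewer, finish_job gives the robot as it stands.
- The arm moves only by the tool servo_tool, never from a script. Its argument "plan" is a list that holds one entry, the list of rows, each a list of 6 numbers: the shift along the tool's x, y, z in cm, then the turn, a rotation vector about the tool's x, y, z in degrees. A call has 1 to 20 rows; each row is the pose to reach, as a shift and turn from the pose measured when the call began, along the tool's axes at that moment; what a row does not reach only later rows make up. A row lasts 1/12 s, in which the tool goes at most 41.7 mm and 7.16 degrees, less where a joint would pass 70% of its speed; a pose out of reach is approached as far as the arm can. A call with a gripper value outside its range is refused whole. "claw" is the finger opening in cm, from 0 to 8.54, set as the call begins (left out, the last holds). The fingers move at their own pace and stop on an object; "grip_force" is the grip in N (left out, the last holds). Time passes only in rows, so rows that repeat a pose let the fingers close. It gives the time, the measured TCP pose, the force and the opening at its end, in the units of the state.
- bot.read_state(): the state, without advancing time (a new reading comes with each control period).
- viewer.read_camera(name): name is "scene" or "side" or "wrist"; returns a dict with "color" (400x640x3 uint8, red, green, blue), "fx", "fy", "cx", "cy" (pixels), "k1" (the pictures are not rectified: a ray, as slopes to the right and down, at radius r is drawn at 1 + k1 r^2 times it, then the intrinsics apply), "eye" and "rotation" of the camera in the world; the wrist camera has in their place "T_tool_cam" (4x4, takes a point from camera to tool coordinates, whose origin is the TCP and whose axes are the flange's). Camera axes: x right, y down, z forward; pixel columns grow to the right and rows downward; lengths in m; the calibration is good to about 2 mm. A picture is of the moment at which its call begins: read the wrist's pose just before it. There is no depth.
- finish_job(): hands the job in, once; it reports no verdict.
The state is a dict: "time": time; "q": joint angles; "joint_vel": joint speeds; "joint_torque": joint torques, N m; "tool_pos": TCP position; "tcp_rot": TCP orientation; "wrist_force": force on the tool from outside, world axes, zero at the start; "torque": the same for the moment, N m; "width": opening from 0.0 (shut) to 1.0 (fully open).
Only numpy, scipy, OpenCV 4.12 (cv2) and the standard library are available. Lean on these libraries where they do the work, as an engineer would, in place of code of your own. Each camera call takes 0.05 s, during which the arm holds its last target.

## Working session

There is one attempt and no reset: what is moved stays moved. The work goes in short steps, Python scripts to look and compute and a tool call to move; the robot and the scene stay as the last step left them, time stands still between calls to the robot, and variables do not carry over. Pictures are saved under pics/ and viewed, and the job is handed in when it is done.

Besides the shell and the picture viewer there is one more tool, called as a command line: name --argument value ..., lists and objects as JSON in quotes. servo_tool: Moves the arm, as the interface text tells. Its arguments: {"type":"object","properties":{"plan":{"type":"array"},"claw":{"type":"number"},"grip_force":{"type":"number"}},"required":["plan"]}

```bash
mkdir -p pics; ls; python3 - <<'E'
from workcell import bot, viewer
import cv2
s=bot.read_state();print(s)
for n in ["scene","side","wrist"]:
    c=viewer.read_camera(n)
    cv2.imwrite(f"pics/{n}0.png",c["color"][:,:,::-1])
    print({k:v for k,v in c.items() if k!="color"})
E
```

```text
pics
{'time': 0.0, 'q': array([-3.68899459e-02,  2.64769630e-01,  1.60538153e+00, -5.22897433e-06,
        1.27370688e+00, -3.68657027e-02]), 'joint_vel': array([-1.05850883e-03,  2.23640636e-03, -1.69561935e-04, -2.96236113e-04,
        1.65199604e-05, -4.32596534e-04]), 'joint_torque': array([ 6.10465631e-04, -5.15121067e+01, -3.67308676e+01, -4.07824507e-05,
        1.31324201e-02,  1.46811578e-05]), 'tool_pos': array([6.74197866e-01, 3.26591442e-05, 2.01446941e-01]), 'tcp_rot': array([-2.22029473, -2.22024432,  0.0024262 ]), 'wrist_force': array([0.03966092, 0.54321524, 0.19680321]), 'torque': array([-0.00453092,  0.02645685, -0.00273806]), 'width': 0.9982262970874168}
{'fx': 378.96813699424786, 'fy': 378.96813699424786, 'cx': 308.96445250849825, 'cy': 197.02128901790078, 'k1': -0.04616488865430562, 'eye': array([ 1.06690443, -0.2688788 ,  0.9288189 ]), 'rotation': array([-2.23371149, -1.34345489,  0.40085538])}
{'fx': 495.645421729019, 'fy': 495.645421729019, 'cx': 318.6462730173385, 'cy': 201.59139666030703, 'k1': -0.12017933112355461, 'eye': array([-0.08341477, -1.15051753,  1.03207302]), 'rotation': array([-2.12512821,  0.53900695, -0.30707969])}
{'fx': 353.1705565847532, 'fy': 353.1705565847532, 'cx': 324.0425234300108, 'cy': 195.09916540351838, 'k1': -0.03550822692073555, 'T_tool_cam': array([[ 1.14136604e-03, -9.47503806e-01, -3.19742450e-01,
         8.23007104e-02],
       [ 9.99999225e-01,  1.24037218e-03, -1.05998451e-04,
        -1.25418609e-03],
       [ 4.97033576e-04, -3.19742081e-01,  9.47504488e-01,
        -1.72173796e-01],
       [ 0.00000000e+00,  0.00000000e+00,  0.00000000e+00,
         1.00000000e+00]])}
```

View pics/scene0.png

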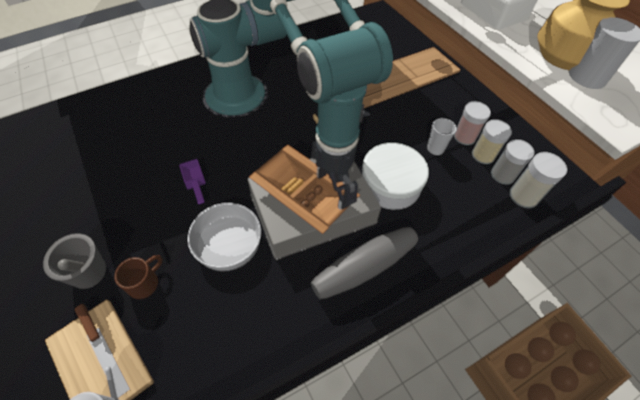

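View pics/side0.png

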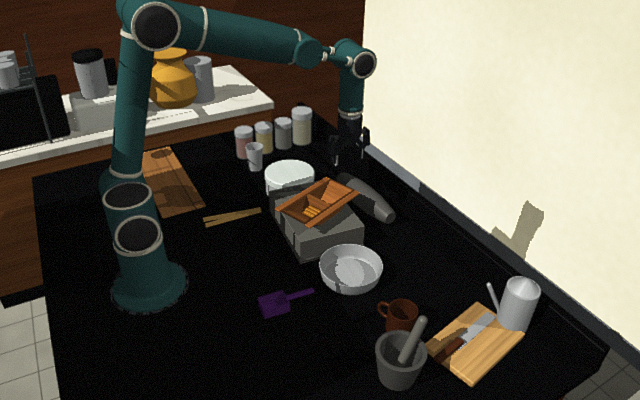

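View pics/wrist0.png

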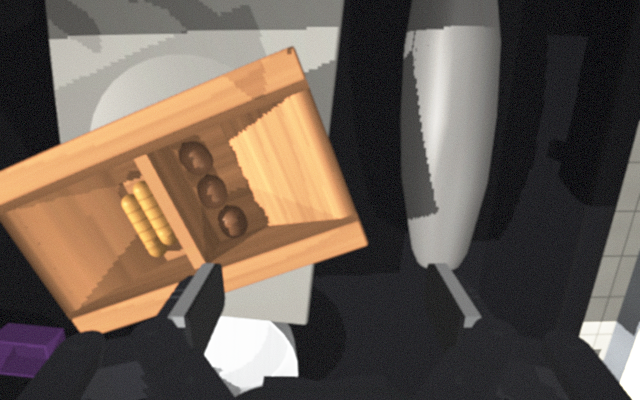

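The dish sits on the stone with its nutmeg end pointing roughly +x (wrist image: nutmegs at about (210,185), divider from (145,160) to (195,260)). The basin is on the −y side and the dabba on the +y side. I'll zoom in and build the ray-casting helpers.

```bash
cat > h.py <<'E'
import numpy as np, cv2
from scipy.spatial.transform import Rotation as R
from workcell import bot, viewer
def cam(n):
    s=bot.read_state(); c=viewer.read_camera(n)
    if n=="wrist":
        T=np.eye(4);T[:3,:3]=R.from_rotvec(s["tcp_rot"]).as_matrix();T[:3,3]=s["tool_pos"]
        W=T@c["T_tool_cam"];c["Rm"]=W[:3,:3];c["eye"]=W[:3,3]
    else: c["Rm"]=R.from_rotvec(c["rotation"]).as_matrix()
    return c
def ray(c,p):
    d=np.array([(p[0]-c["cx"])/c["fx"],(p[1]-c["cy"])/c["fy"]]);u=d.copy()
    for _ in range(20): u=d/(1+c["k1"]*(u@u))
    return c["Rm"]@np.array([u[0],u[1],1])
def onz(c,p,z):
    r=ray(c,p);return c["eye"]+r*(z-c["eye"][2])/r[2]
def proj(c,X):
    v=c["Rm"].T@(np.array(X)-c["eye"]);u=v[:2]/v[2];u=u*(1+c["k1"]*(u@u))
    return u*c["fx"]+[c["cx"],c["cy"]]
def save(c,name,box=None,k=1):
    im=c["color"][:,:,::-1]
    if box: x0,y0,x1,y1=box; im=im[y0:y1,x0:x1]
    im=np.ascontiguousarray(cv2.resize(im,None,fx=k,fy=k,interpolation=cv2.INTER_CUBIC)); cv2.imwrite("pics/"+name,im)
E
python3 - <<'E'
from h import *
c=cam("wrist"); im=c["color"]
save(c,"w1.png",(0,20,380,320),2)
c2=cam("scene"); save(c2,"s1.png",(170,130,450,310),2.8)
for p in [(0,170),(292,48),(367,244),(300,80),(85,334),(145,157),(195,262),(0,205),(75,312),(358,213)]: print(p,onz(c,p,.136).round(4))
E
```

```text
(0, 170) [0.4402 0.0206 0.136 ]
(292, 48) [0.6528 0.0994 0.136 ]
(367, 244) [ 0.7051 -0.0364  0.136 ]
(300, 80) [0.6574 0.0801 0.136 ]
(85, 334) [ 0.4715 -0.122   0.136 ]
(145, 157) [0.5488 0.0297 0.136 ]
(195, 262) [ 0.5743 -0.0522  0.136 ]
(0, 205) [ 0.4321 -0.0062  0.136 ]
(75, 312) [ 0.4682 -0.0999  0.136 ]
(358, 213) [ 0.6976 -0.0116  0.136 ]
```

View pics/w1.png

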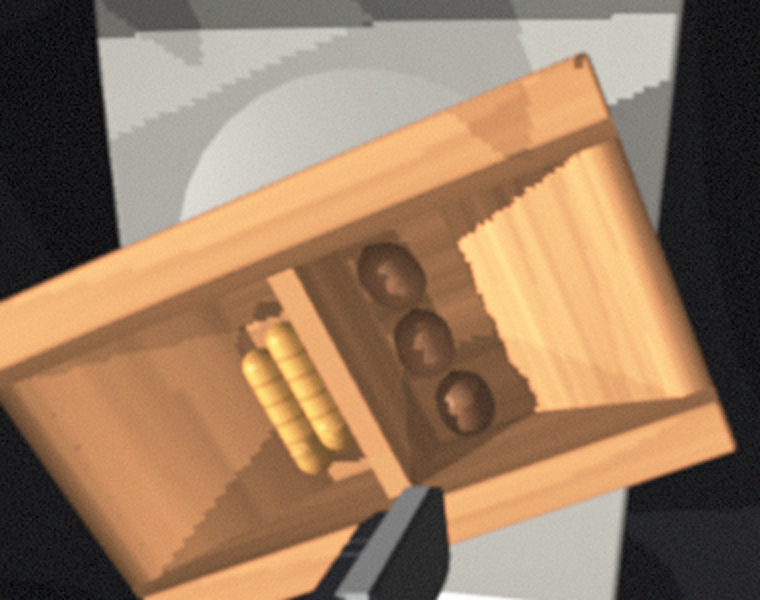

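View pics/s1.png

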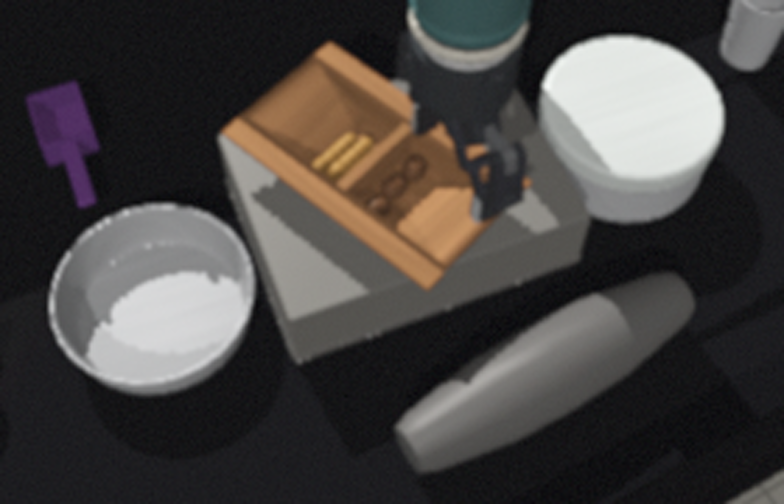

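```bash
python3 - <<'E'
from h import *
c=cam("wrist")
# w1 crop: px=x/2, y/2+20
for p in [(97,60),(120,245),(680,25),(658,225),(626,495),(612,598)]:
    q=(p[0]/2,p[1]/2+20);print(p,onz(c,q,.09).round(4))
print("nuts");
for p in [(392,275),(424,341),(466,402)]: print(onz(c,(p[0]/2,p[1]/2+20),.107).round(4))
c2=cam("scene"); im=cv2.convertScaleAbs(c2["color"],alpha=1.8,beta=20); c2["color"]=im
save(c2,"s2.png",(180,160,330,280),5)
save(c2,"s3.png",(310,150,440,260),5)
E
```

```text
(97, 60) [0.4618 0.1035 0.09  ]
(120, 245) [0.4548 0.0319 0.09  ]
(680, 25) [0.6849 0.1134 0.09  ]
(658, 225) [0.6771 0.0394 0.09  ]
(626, 495) [ 0.6632 -0.0835  0.09  ]
(612, 598) [ 0.6559 -0.1403  0.09  ]
nuts
[0.5739 0.0227 0.107 ]
[ 0.5838 -0.0041  0.107 ]
[ 0.5985 -0.0305  0.107 ]
```

View pics/s2.png

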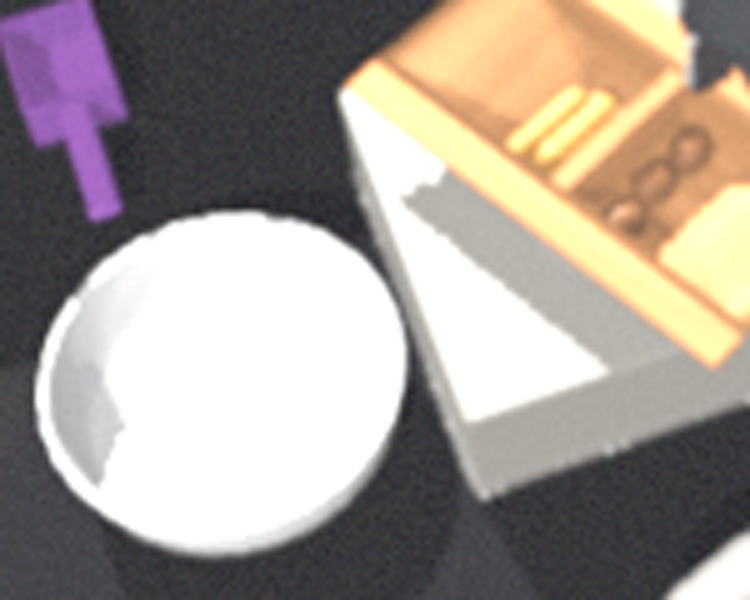

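View pics/s3.png

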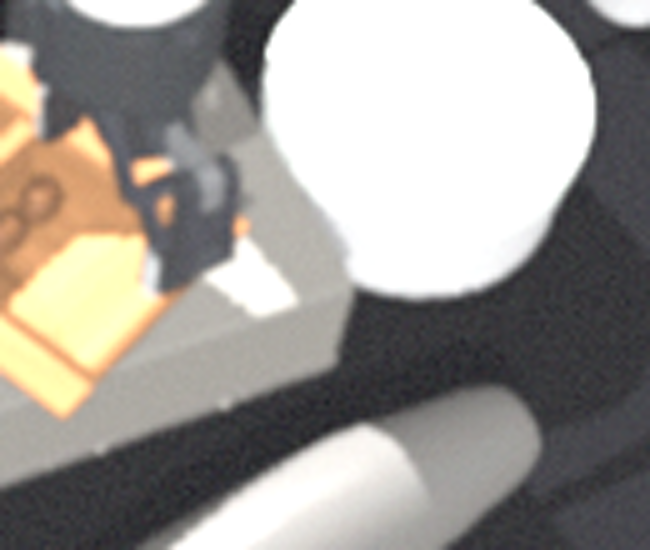

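```bash
python3 - <<'E'
from h import *
c=cam("scene")
f=lambda p,o,z:onz(c,(o[0]+p[0]/5,o[1]+p[1]/5),z).round(4)
A=f((466,422),(180,160),.09);B=f((352,288),(310,150),.09);print("A",A,"B",B,np.linalg.norm(A-B),np.degrees(np.arctan2(*(B-A)[1::-1])))
for p in [(340,95),(365,180),(420,315)]: print("end edge",f(p,(180,160),.09))
P=np.array([f(p,(180,160),.05)[:2] for p in [(36,400),(60,310),(150,228),(238,210),(320,235),(385,290),(408,360),(98,487)]])
M=np.c_[2*P,np.ones(len(P))];s=np.linalg.lstsq(M,(P**2).sum(1),rcond=None)[0];print("basin",s[:2],np.sqrt(s[2]+s[:2]@s[:2]))
print(f((68,418),(310,150),.136), f((710,365),(180,160),.136), f((355,75),(180,160),.136))
E
```

```text
A [ 0.6578 -0.1461  0.09  ] B [0.6921 0.1471 0.09  ] 0.2951994749317824 83.32758176447982
end edge [ 0.4446 -0.1228  0.09  ]
end edge [ 0.5028 -0.133   0.09  ]
end edge [ 0.592  -0.1412  0.09  ]
basin [ 0.54553344 -0.23903048] 0.09433968628300056
[ 0.7102 -0.0355  0.136 ] [ 0.707  -0.0381  0.136 ] [ 0.4704 -0.1188  0.136 ]
```

Measured: dish centre ≈ (0.561, −0.012) with yaw ≈ 20.7°. The stone is yawed about −6.5°, and its basin end lies at u ≈ −0.0735 along the stone's y direction. I'll move above the divider, aligned with it.

servo_tool --plan '[[[-0.2, -2, 0.4, 0, 0, -4], [-0.5, -4.5, 1, 0, 0, -8], [-0.8, -7, 1.6, 0, 0, -13], [-1, -9.5, 2.2, 0, 0, -17], [-1.2, -11, 2.7, 0, 0, -20.7], [-1.2, -11.3, 2.7, 0, 0, -20.7], [-1.2, -11.3, 2.7, 0, 0, -20.7], [-1.2, -11.3, 2.7, 0, 0, -20.7]]]' --claw 4

```text
time: 1.07
tool_pos: [0.563, -0.012, 0.1764]
tcp_rot: [1.787, 2.582, 0.002]
wrist_force: [1.0, 0.4, 1.1]
width: 0.465
```

```bash
python3 - <<'E'
from h import *
s=bot.read_state();print(s["time"],s["tool_pos"],s["q"],s["width"],R.from_rotvec(s["tcp_rot"]).as_matrix().round(3))
c=cam("wrist");save(c,"w2.png")
E
```

```text
1.0667 [ 0.56301751 -0.01199161  0.17644468] [-6.56107134e-02  7.04961974e-02  1.87757719e+00  1.36410059e-04
  1.19175401e+00 -4.25391926e-01] 0.465342673854743 [[-0.352  0.936  0.002]
 [ 0.936  0.352  0.   ]
 [-0.001  0.002 -1.   ]]
```

View pics/w2.png

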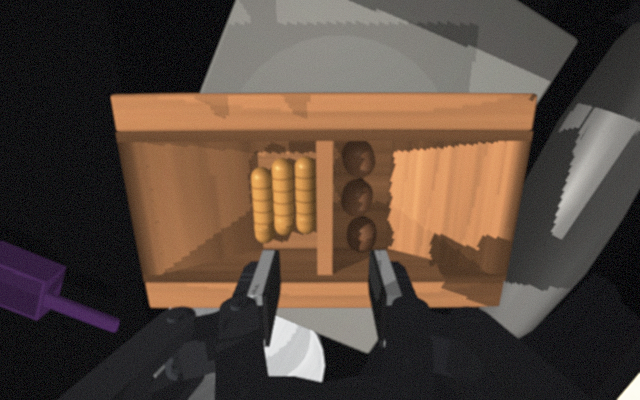

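The dish is square to the tool; divider runs from about (325,140) to (325,275), and the turmeric at (260–305,200) and nutmegs at (358,160–235) are all in place.

```bash
python3 - <<'E'
from h import *
c=cam("wrist");s=bot.read_state()
Rt=R.from_rotvec(s["tcp_rot"]).as_matrix()
for p in [(317,141),(333,141),(318,275),(334,275),(112,95),(534,95),(148,307),(498,307)]:
    X=onz(c,p,.136);print(p,X.round(4),(Rt.T@(X-s["tool_pos"])).round(4))
E
```

```text
(317, 141) [0.5423 0.0287 0.136 ] [ 0.0455 -0.0055  0.0404]
(333, 141) [0.5513 0.0321 0.136 ] [0.0456 0.0041 0.0404]
(318, 275) [ 0.5751 -0.058   0.136 ] [-0.0471 -0.0054  0.0405]
(334, 275) [ 0.5855 -0.0541  0.136 ] [-0.0471  0.0057  0.0405]
(112, 95) [0.4198 0.012  0.136 ] [ 0.0731 -0.126   0.0402]
(534, 95) [0.6522 0.0998 0.136 ] [0.0733 0.1224 0.0406]
(148, 307) [ 0.4698 -0.1267  0.136 ] [-0.0743 -0.1282  0.0403]
(498, 307) [ 0.7062 -0.0375  0.136 ] [-0.0743  0.1245  0.0407]
```

servo_tool --plan '[[[0, 0, 1, 0, 0, 0], [0, 0, 2.2, 0, 0, 0], [0, 0, 3.4, 0, 0, 0], [0, 0, 4.3, 0, 0, 0], [0, 0, 4.9, 0, 0, 0], [0, -0.05, 5.3, 0, 0, 0], [0, -0.05, 5.4, 0, 0, 0], [0, -0.05, 5.4, 0, 0, 0]]]' --claw 4

```text
time: 1.83
tool_pos: [0.5628, -0.0121, 0.122]
tcp_rot: [1.787, 2.583, 0.001]
wrist_force: [-0.9, -0.0, -0.1]
width: 0.468
```

servo_tool --plan '[[[0, 0, 0, 0, 0, 0], [0, 0, 0, 0, 0, 0], [0, 0, 0, 0, 0, 0], [0, 0, 0, 0, 0, 0], [0, 0, 0, 0, 0, 0], [0, 0, 0, 0, 0, 0], [0, 0, 0, 0, 0, 0]]]' --claw 0 --grip_force 30

```text
time: 2.42
tool_pos: [0.5629, -0.0121, 0.1221]
tcp_rot: [1.787, 2.583, 0.001]
wrist_force: [-0.1, -0.1, -0.4]
width: -0.004
```

```bash
python3 - <<'E'
from h import *
s=bot.read_state();print(s["time"],s["tool_pos"],s["q"],s["width"],s["wrist_force"],s["torque"])
c=cam("wrist");save(c,"w3.png")
E
```

```text
2.4167 [ 0.5628817  -0.01214601  0.12209816] [-6.58350337e-02  1.17645367e-01  1.93167982e+00  3.25705084e-05
  1.09117809e+00 -4.26300425e-01] -0.0036165940669800633 [-0.07199921 -0.13745641 -0.38155618] [-0.01301388 -0.04265121  0.00157133]
```

View pics/w3.png

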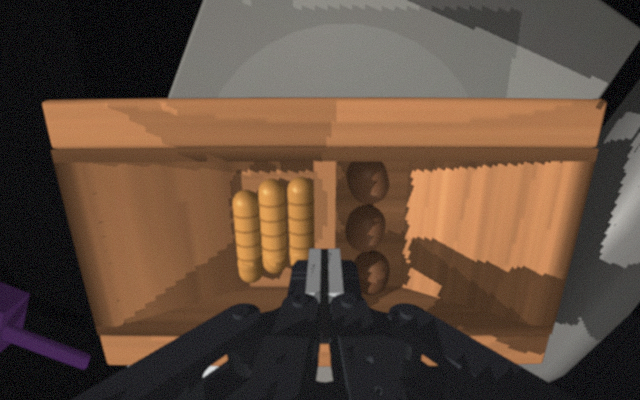

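```bash
python3 - <<'E'
from h import *
c=cam("wrist");s=bot.read_state()
print(proj(c,s["tool_pos"]), c["eye"])
for n,b in [("side",(260,120,400,240)),("scene",(240,130,390,240))]:
    d=cam(n);p=proj(d,s["tool_pos"]);print(n,p, (p-[b[0],b[1]])*5);d["color"]=cv2.convertScaleAbs(d["color"],alpha=1.6,beta=15);save(d,n+"3.png",b,5)
E
```

```text
[326.1184903  238.53603291] [0.53245593 0.06488914 0.29422391]
side [317.59054957 202.77058824] [287.95274785 413.85294119]
scene [303.54807108 188.06235264] [317.74035541 290.3117632 ]
```

View pics/side3.png

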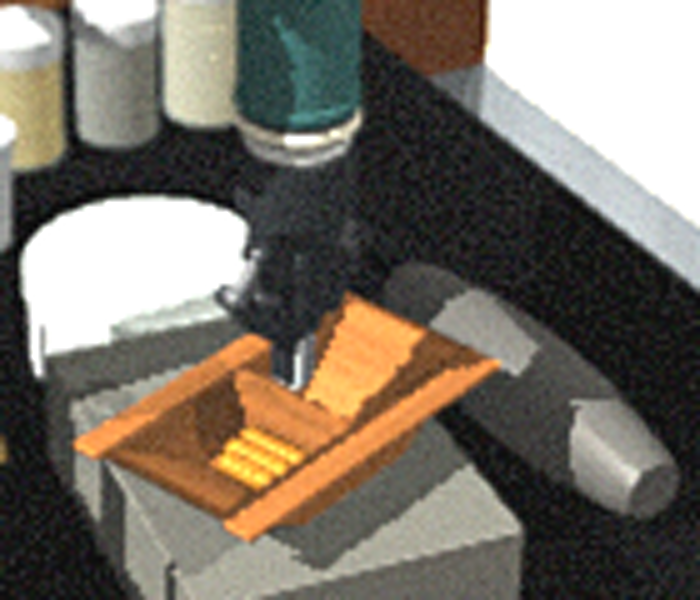

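View pics/scene3.png

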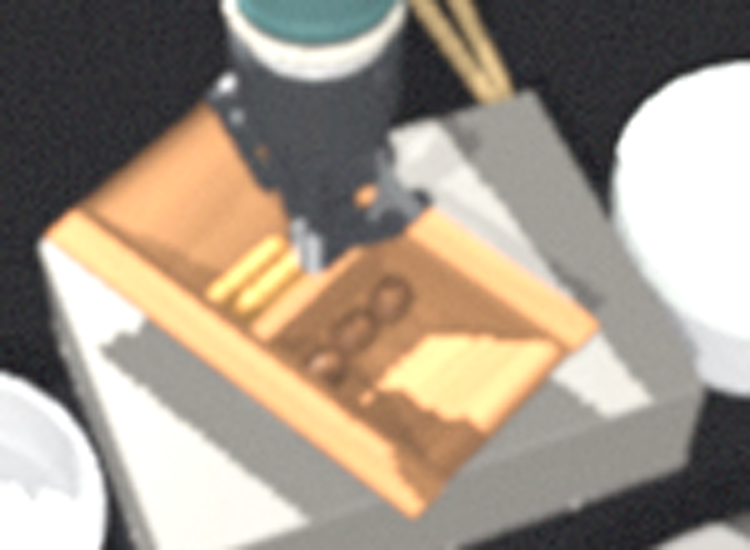

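```bash
python3 - <<'E'
from h import *
a=cam("scene");b=cam("side");c=cam("wrist");s=bot.read_state()
def tri(L):
    A=0;B=0
    for cc,p in L:
        d=ray(cc,p);d/=np.linalg.norm(d);P=np.eye(3)-np.outer(d,d);A=A+P;B=B+P@cc["eye"]
    return np.linalg.solve(A,B)
print(tri([(a,(303,184)),(b,(319.2,197.6))]),tri([(a,(303,184)),(c,(325,249))]))
for dz in (0,.005,.01,.015,.02): 
    X=s["tool_pos"]+[0,0,dz];print(dz,[proj(q,X).round(1) for q in (a,b,c)])
# divider top corners check of height: two views
print("div ends", tri([(a,(240+262/5,130+332/5)),(c,(313,160))]))
E
```

```text
[ 0.56560168 -0.01541178  0.14403248] [ 0.56103553 -0.01166116  0.13700303]
0 [array([303.5, 188.1]), array([317.6, 202.8]), array([326.2, 238.6])]
0.005 [array([303.5, 187. ]), array([317.6, 201.5]), array([326.3, 242.8])]
0.01 [array([303.5, 185.8]), array([317.6, 200.2]), array([326.3, 247.1])]
0.015 [array([303.5, 184.7]), array([317.7, 198.9]), array([326.4, 251.8])]
0.02 [array([303.5, 183.6]), array([317.7, 197.6]), array([326.4, 256.6])]
div ends [ 0.53381384 -0.01060538  0.03574789]
```

All views agree that the closed fingertips end at z ≈ 0.137. That is about 15 mm short of the stated TCP and just above the divider at (325,248), so the fingers shut on air. I'll reopen, go 14 mm lower and grip again.

servo_tool --plan '[[[0, 0, 0, 0, 0, 0], [0, 0, 0, 0, 0, 0], [0, 0, 0, 0, 0, 0], [0, 0, 0, 0, 0, 0], [0, 0, 0.3, 0, 0, 0], [0, 0, 0.6, 0, 0, 0], [0, 0, 1.0, 0, 0, 0], [0, 0, 1.4, 0, 0, 0], [0, 0, 1.4, 0, 0, 0]]]' --claw 3.4

```text
time: 3.52
tool_pos: [0.5618, -0.0121, 0.1065]
tcp_rot: [-1.787, -2.583, 0.001]
wrist_force: [0.2, -0.1, -0.3]
width: 0.398
```

servo_tool --plan '[[[0, 0, 0, 0, 0, 0], [0, 0, 0, 0, 0, 0], [0, 0, 0, 0, 0, 0], [0, 0, 0, 0, 0, 0], [0, 0, 0, 0, 0, 0], [0, 0, 0, 0, 0, 0]]]' --claw 0 --grip_force 30

```text
time: 4.02
tool_pos: [0.5617, -0.012, 0.1063]
tcp_rot: [-1.787, -2.582, 0.001]
wrist_force: [1.2, 0.1, -2.2]
width: 0.087
```

```bash
python3 - <<'E'
from h import *
s=bot.read_state();print(s["time"],s["tool_pos"],s["width"],s["wrist_force"],s["torque"])
c=cam("wrist");save(c,"w4.png")
E
```

```text
4.0167 [ 0.56174734 -0.01200778  0.10626074] 0.08706513712089753 [ 1.2168688   0.08357983 -2.22849762] [ 0.11236187 -0.18007751 -0.00226192]
```

View pics/w4.png

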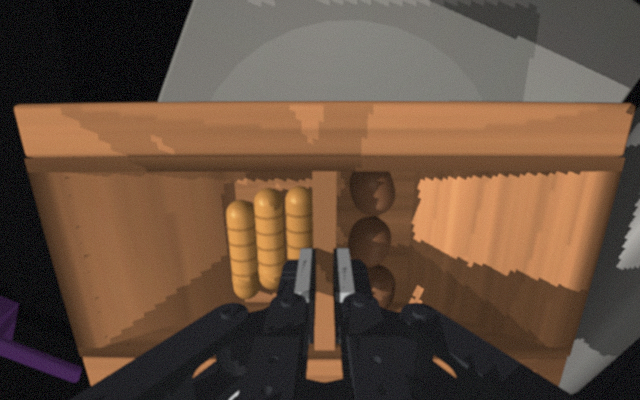

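The divider is gripped, with pads either side at (305,275) and (345,275) and the width held at 0.087. Now I'll slide and turn the dish.

servo_tool --plan '[[[0, 0, 0.05, 0, 0, 1], [-0.1, 0, 0.05, 0, 0, 3], [-0.3, -0.1, 0.05, 0, 0, 6], [-0.5, -0.2, 0.05, 0, 0, 9], [-0.7, -0.3, 0.05, 0, 0, 12], [-0.9, -0.4, 0.05, 0, 0, 15], [-1.1, -0.4, 0.05, 0, 0, 18], [-1.3, -0.5, 0.05, 0, 0, 21], [-1.5, -0.6, 0.05, 0, 0, 24], [-1.7, -0.7, 0.05, 0, 0, 27], [-1.9, -0.8, 0.05, 0, 0, 30], [-2.1, -0.8, 0.05, 0, 0, 33], [-2.3, -0.9, 0.05, 0, 0, 36], [-2.5, -1.0, 0.05, 0, 0, 39], [-2.7, -1.1, 0.05, 0, 0, 42], [-2.9, -1.2, 0.05, 0, 0, 45], [-3.0, -1.2, 0.05, 0, 0, 48], [-3.2, -1.3, 0.05, 0, 0, 51], [-3.3, -1.3, 0.05, 0, 0, 52], [-3.3, -1.3, 0.05, 0, 0, 52]]]'

```text
time: 5.73
tool_pos: [0.5613, -0.0471, 0.1062]
tcp_rot: [-2.738, -1.537, 0.001]
wrist_force: [-0.4, 1.5, 1.5]
width: 0.092
```

```bash
python3 - <<'E'
from h import *
s=bot.read_state();Rt=R.from_rotvec(s["tcp_rot"]).as_matrix()
print(s["time"],s["tool_pos"],s["q"],s["width"],s["wrist_force"],s["torque"]);print(Rt.round(3),np.degrees(np.arctan2(Rt[1,1],Rt[0,1])))
print(Rt.T@(np.array([.5603,-.0824,.106])-s["tool_pos"]))
c=cam("wrist");save(c,"w5.png")
E
```

```text
5.7333 [ 0.56126438 -0.0471491   0.10621185] [-1.28559606e-01  1.35722084e-01  1.94315524e+00  9.03803346e-04
  1.06429853e+00  4.18595969e-01] 0.09184349833574336 [-0.39809496  1.49601615  1.54135757] [0.42121745 0.13138071 0.06728511]
[[ 0.521  0.854 -0.001]
 [ 0.854 -0.521  0.001]
 [ 0.    -0.002 -1.   ]] -31.374858465488714
[-0.03059859  0.01752983  0.00017848]
```

View pics/w5.png

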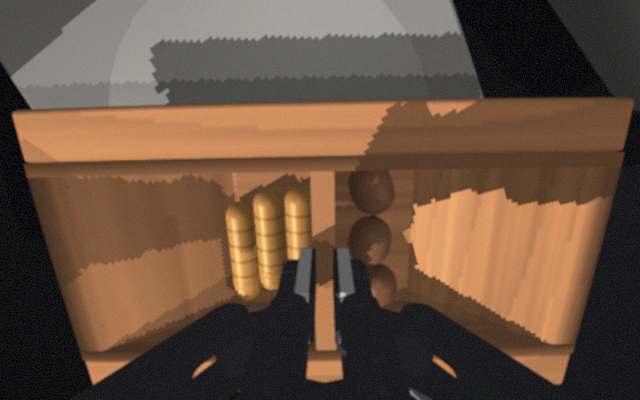

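The grip holds and the contents have not moved. Next is the second half of the turn.

servo_tool --plan '[[[0, 0, 0, 0, 0, 1], [-0.1, 0.1, 0, 0, 0, 4], [-0.3, 0.2, 0, 0, 0, 8], [-0.5, 0.3, 0, 0, 0, 12], [-0.7, 0.4, 0, 0, 0, 16], [-0.9, 0.5, 0, 0, 0, 20], [-1.1, 0.6, 0, 0, 0, 24], [-1.3, 0.7, 0, 0, 0, 28], [-1.5, 0.8, 0, 0, 0, 32], [-1.7, 1.0, 0, 0, 0, 36], [-1.9, 1.1, 0, 0, 0, 40], [-2.1, 1.2, 0, 0, 0, 44], [-2.3, 1.3, 0, 0, 0, 48], [-2.5, 1.4, 0, 0, 0, 52], [-2.7, 1.5, 0, 0, 0, 56], [-2.9, 1.6, 0, 0, 0, 60], [-3.0, 1.7, 0, 0, 0, 63], [-3.1, 1.75, 0, 0, 0, 65], [-3.1, 1.75, 0, 0, 0, 65.1], [-3.1, 1.75, 0, 0, 0, 65.1]]]'

```text
time: 7.45
tool_pos: [0.5602, -0.083, 0.1062]
tcp_rot: [-3.137, 0.174, 0.002]
wrist_force: [0.2, 0.0, -0.0]
width: 0.093
```

```bash
python3 - <<'E'
from h import *
s=bot.read_state();Rt=R.from_rotvec(s["tcp_rot"]).as_matrix()
print(s["time"],s["tool_pos"],s["q"],s["width"],s["wrist_force"],s["torque"]);print(Rt.round(3),np.degrees(np.arctan2(Rt[1,1],Rt[0,1])))
c=cam("wrist");save(c,"w6.png")
d=cam("scene");d["color"]=cv2.convertScaleAbs(d["color"],alpha=1.5,beta=15);save(d,"s6.png",(180,130,390,280),3.8)
d=cam("side");d["color"]=cv2.convertScaleAbs(d["color"],alpha=1.5,beta=15);save(d,"d6.png",(250,130,410,310),3.3)
E
```

```text
7.45 [ 0.56023411 -0.08300354  0.10621174] [-1.91085293e-01  1.41183730e-01  1.93691212e+00  2.87034270e-05
  1.06471173e+00  1.49076206e+00] 0.09270014242180798 [ 0.18137682  0.04141636 -0.01833552] [ 0.09477059 -0.02534326  0.06932763]
[[ 0.994 -0.111 -0.001]
 [-0.111 -0.994  0.   ]
 [-0.001 -0.    -1.   ]] -96.36355736687061
```

View pics/w6.png

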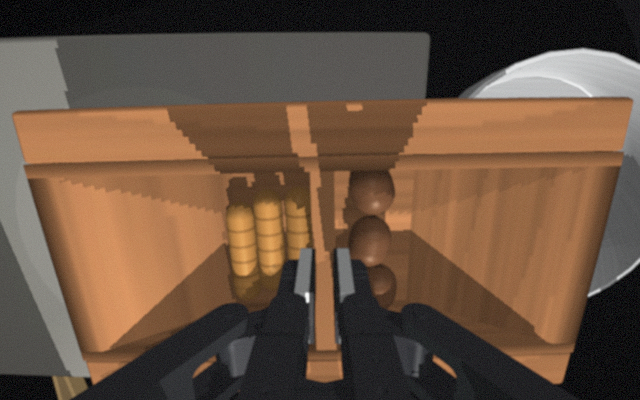

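View pics/s6.png

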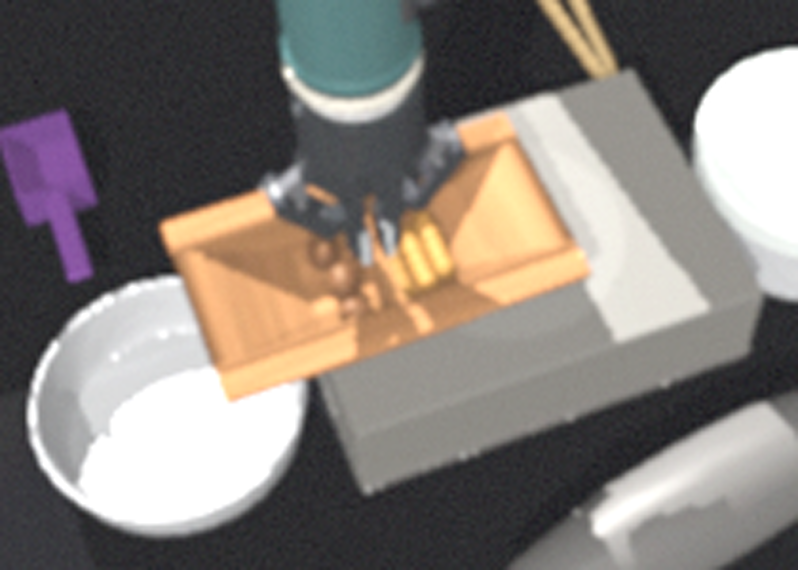

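View pics/d6.png

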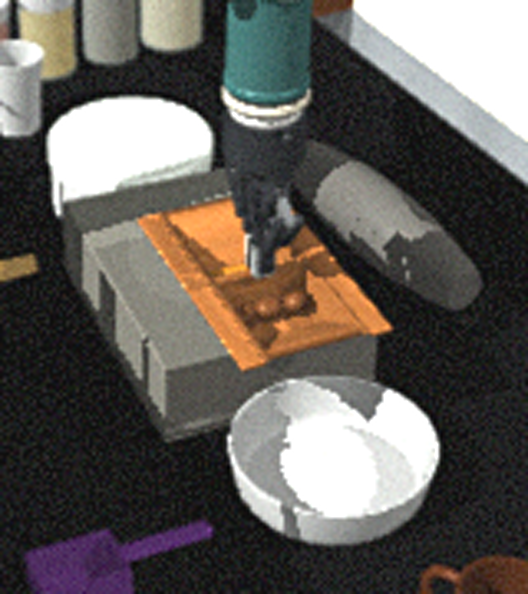

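```bash
python3 - <<'E'
from h import *
c=cam("wrist");s=bot.read_state();Rt=R.from_rotvec(s["tcp_rot"]).as_matrix()
f=lambda p,z:(Rt.T@(onz(c,p,z)-s["tool_pos"])).round(4)
g=c["color"].mean(2)
for r in (45,60,75,90): 
    row=g[r,400:460]; k=np.argmin(np.diff(cv2.blur(row[None],(3,1))[0])); print(r,400+k,f((400.5+k,r),.09))
print("stone right edge",f((100,38),.09),f((380,34),.09))
print("dish", [f(p,.136) for p in [(15,112),(634,98),(303,190),(327,190),(563,383),(92,383)]])
d=cam("scene");o=np.array([180,130])
for p in [(358,432),(325,360)]: print("scene stone end",(Rt.T@(onz(d,o+np.array(p)/3.8,.09)-s["tool_pos"])).round(4))
for p in [(160,228),(232,398)]: print("lip corner",(Rt.T@(onz(d,o+np.array(p)/3.8,.136)-s["tool_pos"])).round(4))
E
```

```text
45 429 [0.0961 0.0524 0.0161]
60 428 [0.0891 0.0526 0.0161]
75 426 [0.0819 0.0522 0.0161]
90 425 [0.0745 0.0523 0.0161]
stone right edge [ 0.1    -0.1117  0.0161] [0.101  0.0276 0.0161]
dish [array([ 0.0683, -0.1253, -0.0298]), array([ 0.0742,  0.1244, -0.0299]), array([ 0.0352, -0.0088, -0.0298]), array([ 0.0352,  0.0014, -0.0298]), array([-0.0736,  0.1287, -0.0297]), array([-0.0737, -0.1242, -0.0297])]
scene stone end [0.103  0.0489 0.0161]
scene stone end [0.0443 0.0522 0.0162]
lip corner [-0.0665  0.1281 -0.0297]
lip corner [ 0.0752  0.1186 -0.0299]
```

In tool coordinates the base edge is at about y = +50 mm and the stone end at +52 mm (wrist edge columns 425–429). I'll slide the dish back 3 mm for margin, then release and rise.

servo_tool --plan '[[[0, -0.1, 0, 0, 0, 0], [0, -0.2, 0, 0, 0, 0], [0, -0.3, 0, 0, 0, 0], [0, -0.35, 0, 0, 0, 0], [0, -0.35, 0, 0, 0, 0]]]'

```text
time: 8.12
tool_pos: [0.5605, -0.0798, 0.1062]
tcp_rot: [3.136, -0.175, -0.002]
wrist_force: [-0.8, -3.4, 0.3]
width: 0.09
```

servo_tool --plan '[[[0, 0, 0, 0, 0, 0], [0, 0, 0, 0, 0, 0], [0, 0, 0, 0, 0, 0], [0, 0, 0, 0, 0, 0], [0, 0, -0.5, 0, 0, 0], [0, 0, -1.5, 0, 0, 0], [0, 0, -3.0, 0, 0, 0], [0, 0, -5.0, 0, 0, 0], [0, 0, -7.0, 0, 0, 0], [0, 0, -8.5, 0, 0, 0], [0, 0, -8.5, 0, 0, 0]]]' --claw 3.4

```text
time: 9.03
tool_pos: [0.5638, -0.0802, 0.1967]
tcp_rot: [3.135, -0.175, 0.011]
wrist_force: [1.6, -0.3, 0.9]
width: 0.405
```

```bash
python3 - <<'E'
from h import *
c=cam("wrist");s=bot.read_state();Rt=R.from_rotvec(s["tcp_rot"]).as_matrix()
print(s["time"],s["tool_pos"],Rt.round(4),s["wrist_force"],s["width"])
save(c,"w7.png")
E
```

```text
9.0833 [ 0.56267068 -0.08002284  0.19448841] [[ 9.938e-01 -1.111e-01  4.400e-03]
 [-1.111e-01 -9.938e-01 -1.200e-03]
 [ 4.500e-03  7.000e-04 -1.000e+00]] [0.07802273 0.04643987 0.23557424] 0.39297587018340735
```

View pics/w7.png

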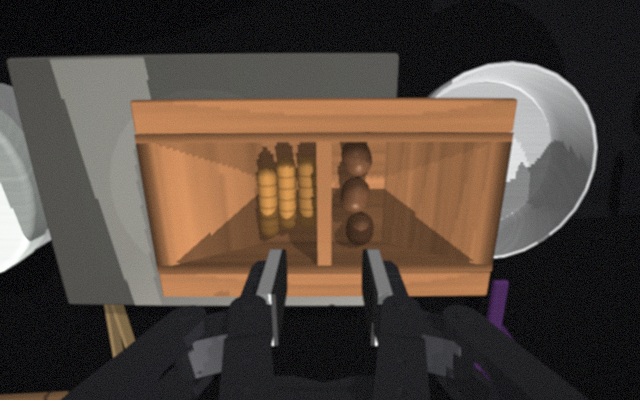

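```bash
python3 - <<'E'
from h import *
c=cam("wrist");s=bot.read_state();Rt=R.from_rotvec(s["tcp_rot"]).as_matrix()
print(s["tool_pos"])
# frame v (stone x), u(nut dir) level
v=np.array([.9936,-.113,0]);n=np.array([-.113,-.9936,0])
f=lambda p,z:[round(float((onz(c,p,z)-[.5605,-.0798,0])@a),4) for a in (v,n)]
g=c["color"].mean(2).astype(np.float32)
for r in (62,75,90):
    row=cv2.blur(g[r,370:420][None],(3,1))[0];k=np.argmin(np.diff(row));print("end",f((370.5+k,r),.09))
for p in [(131,101),(517,99),(161,297),(491,295)]: print("corner",f(p,.136))
for p in [(317,141),(332,141),(318,265),(331,265)]: print("div",f(p,.136))
print("stone far corner/end",f((9,58),.09),f((70,304),.09),"right edge",f((200,54),.09),f((395,53),.09))
print("basin left rim", f((597,150),.05), f((512,62),.05))
E
```

```text
[ 0.56141679 -0.07982161  0.19253161]
end [0.0941, 0.0551]
end [0.0849, 0.0549]
end [0.0741, 0.0556]
corner [0.0687, -0.1237]
corner [0.0707, 0.1236]
corner [-0.0776, -0.1252]
corner [-0.0753, 0.1292]
div [0.0429, -0.0045]
div [0.043, 0.0053]
div [-0.0489, -0.0041]
div [-0.0489, 0.0055]
stone far corner/end [0.0988, -0.238] [-0.1187, -0.2391] right edge [0.0995, -0.0913] [0.1003, 0.0521]
basin left rim [0.0218, 0.2538] [0.097, 0.1604]
```

The dish is seated as intended: base edge 4–7 mm inside the stone end (edge near column 397), nutmegs and turmeric in their own halves. Next I'll go above right rim point b with the fingers shut and the tool leaning 25° outward.

servo_tool --plan '[[[-0.5, 0.8, 0, 2, 0, 0], [-1.3, 2, 0, 5, 0, 0], [-2.3, 3.5, 0, 9, 0, 0], [-3.3, 5, 0, 13, 0, 0], [-4.3, 6.5, 0, 17, 0, 0], [-5.3, 8, 0, 21, 0, 0], [-6.2, 9.5, 0.5, 24, 0, 0], [-6.7, 10.4, 1.0, 25, 0, 0], [-6.7, 10.4, 2.0, 25, 0, 0], [-6.7, 10.4, 3.0, 25, 0, 0], [-6.7, 10.4, 4.0, 25, 0, 0], [-6.7, 10.4, 4.5, 25, 0, 0], [-6.7, 10.4, 4.5, 25, 0, 0], [-6.7, 10.4, 4.5, 25, 0, 0]]]' --claw 0

```text
time: 10.3
tool_pos: [0.4834, -0.1745, 0.1471]
tcp_rot: [-2.702, 0.148, -0.034]
wrist_force: [-0.8, 0.1, 0.2]
width: 0.002
```

```bash
python3 - <<'E'
from h import *
c=cam("wrist");s=bot.read_state();Rt=R.from_rotvec(s["tcp_rot"]).as_matrix()
print(s["time"],s["tool_pos"],Rt.round(4),s["wrist_force"],s["width"],s["q"])
v=np.array([.9936,-.113,0]);n=np.array([-.113,-.9936,0]);tip=s["tool_pos"]-.015*Rt[:,2];print("tip",tip,(tip-[.5605,-.0798,0])@v,(tip-[.5605,-.0798,0])@n)
save(c,"w8.png")
d=cam("side");print(proj(d,tip));d["color"]=cv2.convertScaleAbs(d["color"],alpha=1.5,beta=15);save(d,"d8.png",(250,130,410,310),3.3)
E
```

```text
10.35 [ 0.48374054 -0.17493071  0.1476967 ] [[ 0.994  -0.0987  0.0477]
 [-0.1096 -0.9011  0.4195]
 [ 0.0016 -0.4222 -0.9065]] [ 0.74237848 -0.52200761 -0.29645072] -0.002937735773114671 [-0.66380302  0.14514107  1.91964542  0.37921759  1.33323772  0.87830615]
tip [ 0.48302517 -0.18122307  0.16129429] -0.0655181833109175 0.10952861801642048
[321.9681946 228.7677551]
```

View pics/w8.png

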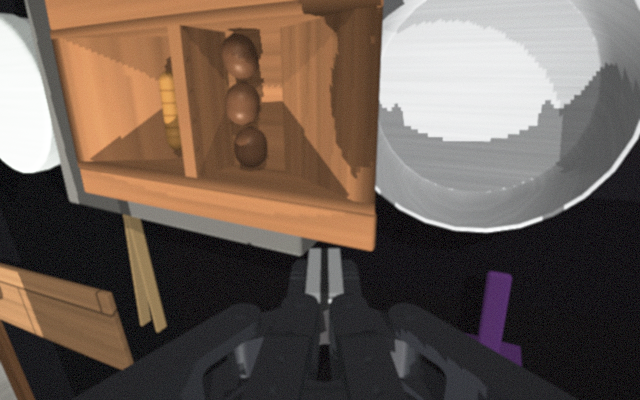

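View pics/d8.png

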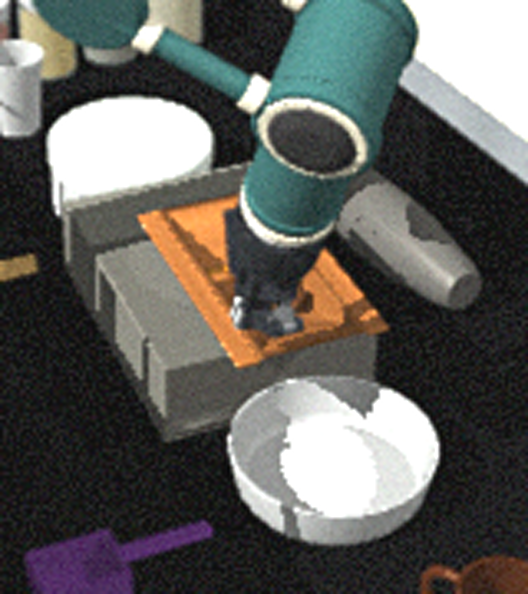

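The fingers are over the right rim's nutmeg end; the tip at (325,250) is just above the near rim. I'll descend to contact.

servo_tool --plan '[[[0, 0.2, 0.4, 0, 0, 0], [0, 0.4, 0.9, 0, 0, 0], [0, 0.6, 1.3, 0, 0, 0], [0, 0.76, 1.63, 0, 0, 0], [0, 0.85, 1.8, 0, 0, 0], [0, 0.93, 2.0, 0, 0, 0], [0, 0.97, 2.08, 0, 0, 0], [0, 0.97, 2.08, 0, 0, 0]]]'

```text
time: 11.07
tool_pos: [0.4838, -0.1753, 0.1248]
tcp_rot: [-2.702, 0.149, -0.035]
wrist_force: [0.4, 0.1, -0.2]
width: 0.002
```

```bash
cat > st.py <<'E'
from h import *
import sys
c=cam("wrist");s=bot.read_state();Rt=R.from_rotvec(s["tcp_rot"]).as_matrix()
v=np.array([.9936,-.113,0]);n=np.array([-.113,-.9936,0]);tip=s["tool_pos"]-.015*Rt[:,2];o=np.array([.5605,-.0798,0])
print("t",s["time"],"tip v,n,z",((tip-o)@v).round(4),((tip-o)@n).round(4),tip[2].round(4),"F",s["wrist_force"].round(2))
print("down",(Rt.T@[0,0,-1]).round(3),"n",(Rt.T@n).round(3),"q",s["q"].round(2))
k=sys.argv[1]; save(c,f"w{k}.png")
d=cam("side");d["color"]=cv2.convertScaleAbs(d["color"],alpha=1.5,beta=15);save(d,f"d{k}.png",(250,130,410,310),3.3)
E
python3 st.py 9
```

```text
t 11.1167 tip v,n,z -0.0653 0.1099 0.1386 F [ 1.18 -0.43 -0.36]
down [-0.002  0.422  0.907] n [-0.003  0.907 -0.422] q [-0.66  0.17  1.94  0.38  1.29  0.86]
```

View pics/w9.png

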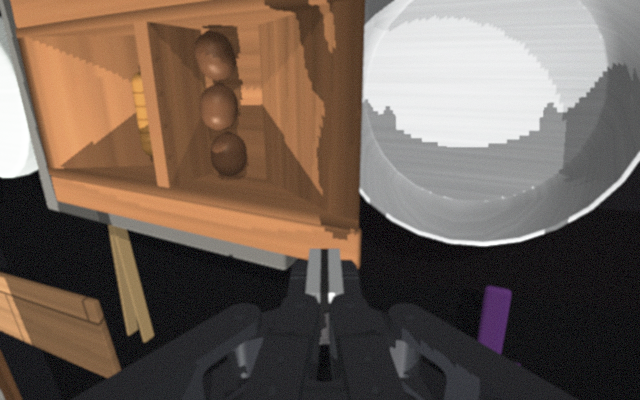

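servo_tool --plan '[[[0, 0.05, 0.12, 0, 0, 0], [0, 0.11, 0.24, 0, 0, 0], [0, 0.25, 0.31, 0, 0, 0], [0, 0.39, 0.39, 0, 0, 0], [0, 0.53, 0.46, 0, 0, 0], [0, 0.66, 0.53, 0, 0, 0], [0, 0.84, 0.64, 0, 0, 0], [0, 1.02, 0.75, 0, 0, 0], [0, 1.2, 0.87, 0, 0, 0], [0, 1.36, 1.0, 0, 0, 0], [0, 1.52, 1.12, 0, 0, 0], [0, 1.68, 1.25, 0, 0, 0], [0, 1.84, 1.39, 0, 0, 0], [0, 2.0, 1.53, 0, 0, 0], [0, 2.15, 1.67, 0, 0, 0], [0, 2.15, 1.67, 0, 0, 0]]]'

```text
time: 12.5
tool_pos: [0.4827, -0.1883, 0.1006]
tcp_rot: [-2.703, 0.149, -0.036]
wrist_force: [-1.3, -0.9, 3.2]
width: -0.001
```

```bash
python3 st.py 10
```

```text
t 12.55 tip v,n,z -0.065 0.1228 0.1144 F [-1.73 -1.61  3.75]
down [-0.002  0.421  0.907] n [-0.003  0.907 -0.421] q [-0.68  0.21  1.94  0.38  1.26  0.83]
```

View pics/w10.png

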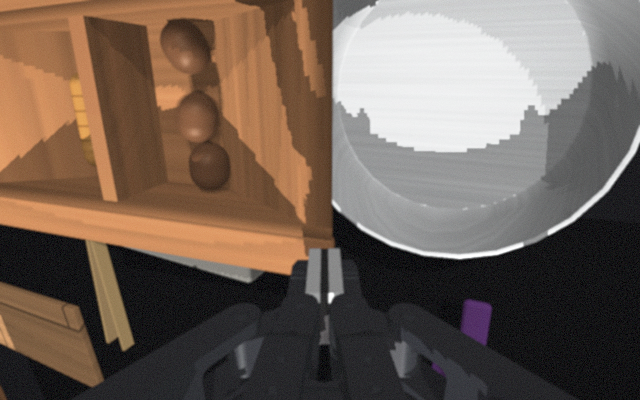

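View pics/d10.png

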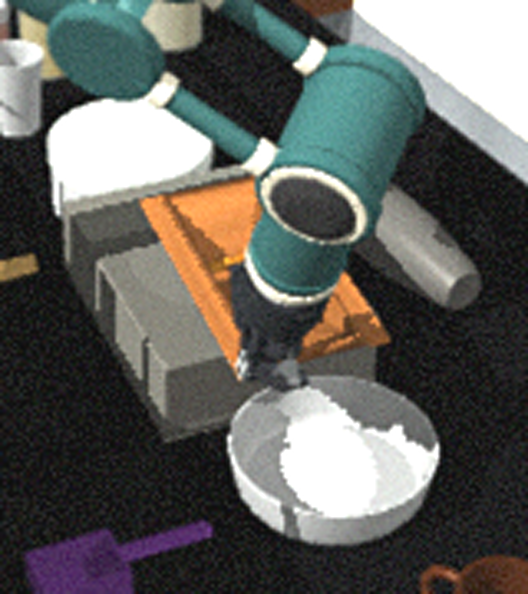

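Contact is made (3.7 N), but the tip looks close to the lip end (lip at column 332, tip at 325). I'll measure the dish's actual tilt and position from known points before going on.

```bash
python3 - <<'E'
from h import *
c=cam("wrist")
print(bot.read_state()["wrist_force"].round(1),bot.read_state()["time"])
save(c,"w11.png",(0,0,360,290),2.2)
E
```

```text
[-2.  -2.3  3.7] 12.65
```

View pics/w11.png

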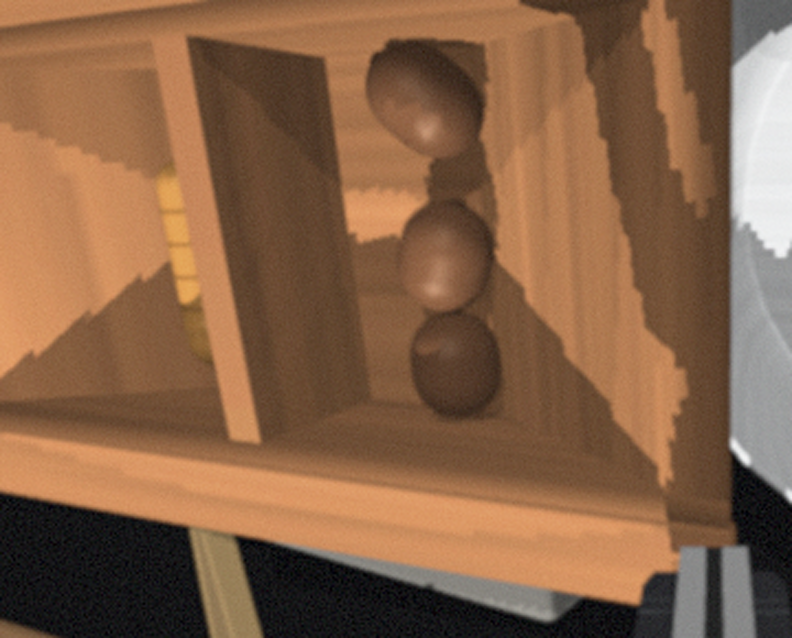

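```bash
cat > pnp.py <<'E'
from h import *
def dish(c,obj,px):
    K=np.array([[c["fx"],0,c["cx"]],[0,c["fy"],c["cy"]],[0,0,1.]])
    ok,r,t=cv2.solvePnP(np.array(obj,float)/1000,np.array(px,float),K,np.array([c["k1"],0,0,0,0.]),flags=cv2.SOLVEPNP_SQPNP)
    ok,r,t=cv2.solvePnP(np.array(obj,float)/1000,np.array(px,float),K,np.array([c["k1"],0,0,0,0.]),r,t,True)
    pr,_=cv2.projectPoints(np.array(obj,float)/1000,r,t,K,np.array([c["k1"],0,0,0,0.]))
    Rd=c["Rm"]@cv2.Rodrigues(r)[0];T=c["Rm"]@t[:,0]+c["eye"]
    v=np.array([.9936,-.113,0]);n=np.array([-.113,-.9936,0]);o=np.array([.5605,-.0798,0])
    e=Rd@[.05,0,0]+T
    print("resid",np.abs(pr[:,0]-px).max().round(1),"tilt",np.degrees(np.arcsin(-Rd[2,0])).round(1),"roll",np.degrees(np.arcsin(Rd[2,1])).round(1),"yaw",np.degrees(np.arctan2(Rd[1,0],Rd[0,0])).round(1))
    f=lambda X:[round(float((X-o)@a),4) for a in(v,n)]+[round(float(X[2]),4)]
    print("origin vnz",f(T),"baseedge",f(e),"lip_b",f(Rd@[.126,-.063,.046]+T))
    return Rd,T
E
python3 - <<'E'
from pnp import *
c=cam("wrist")
P=np.array([(155,40),(188,36),(230,440),(262,442),(370,402),(733,520)])/2.2
dish(c,[(-5,46,46),(5,46,46),(-5,-46,46),(5,-46,46),(5,-46,6),(126,-46,46)],P)
E
```

```text
resid 1.6 tilt 8.0 roll 0.7 yaw -97.7
origin vnz [-0.0025, 0.0015, 0.098] baseedge [-0.0036, 0.051, 0.091] lip_b [-0.0689, 0.1311, 0.1252]
```

The tilt is only 8° and the dish has not slid. The real contact tip sits about 24 mm behind the TCP, which put the contact 5 mm from the lip. I'll ease the dish back down, then move the tip 20 mm inward on the rim.

servo_tool --plan '[[[0, -0.08, -0.18, 0, 0, 0], [0, -0.17, -0.36, 0, 0, 0], [0, -0.25, -0.54, 0, 0, 0], [0, -0.34, -0.73, 0, 0, 0], [0, -0.42, -0.9, 0, 0, 0], [0, -0.55, -1.2, 0, 0, 0], [0, -0.67, -1.45, 0, 0, 0], [0, -0.76, -1.63, 0, 0, 0], [0, -1.4, -1.35, 0, 0, 0], [0, -2.0, -1.05, 0, 0, 0], [0, -2.57, -0.79, 0, 0, 0], [0, -2.57, -0.79, 0, 0, 0], [0, -2.57, -0.79, 0, 0, 0]]]'

```text
time: 13.78
tool_pos: [0.4847, -0.1674, 0.1189]
tcp_rot: [-2.703, 0.147, -0.036]
wrist_force: [0.1, -0.1, -0.5]
width: 0.002
```

```bash
python3 st.py 12; python3 - <<'E'
from h import *
c=cam("wrist"); save(c,"w12b.png",(0,0,400,300),2)
E
```

```text
t 13.8333 tip v,n,z -0.0653 0.1023 0.1326 F [0.93 0.5  0.01]
down [-0.002  0.421  0.907] n [-0.004  0.907 -0.421] q [-0.65  0.17  1.95  0.39  1.28  0.87]
```

View pics/w12b.png

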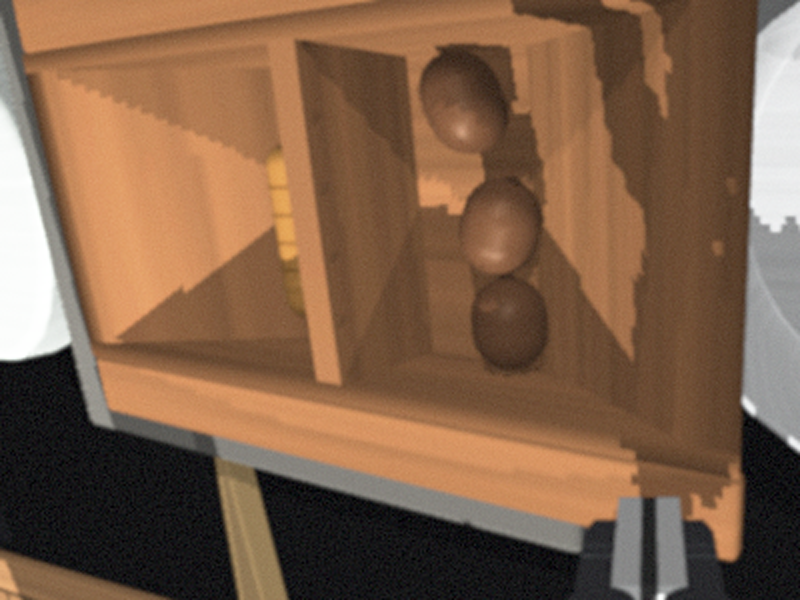

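The dish is flat again, and the tip is now well inboard on the rim, about 20 mm from the lip. Pressing again along the arc.

servo_tool --plan '[[[0, 0.1, 0.2, 0, 0, 0], [0, 0.19, 0.41, 0, 0, 0], [0, 0.4, 0.52, 0, 0, 0], [0, 0.61, 0.63, 0, 0, 0], [0, 0.82, 0.74, 0, 0, 0], [0, 1.03, 0.85, 0, 0, 0], [0, 1.24, 0.96, 0, 0, 0], [0, 1.43, 1.1, 0, 0, 0], [0, 1.62, 1.25, 0, 0, 0], [0, 1.8, 1.4, 0, 0, 0], [0, 2.0, 1.54, 0, 0, 0], [0, 2.18, 1.68, 0, 0, 0], [0, 2.18, 1.68, 0, 0, 0], [0, 2.18, 1.68, 0, 0, 0]]]'

```text
time: 15.1
tool_pos: [0.4836, -0.181, 0.0946]
tcp_rot: [-2.704, 0.148, -0.036]
wrist_force: [-0.9, 1.0, 2.3]
width: 0.005
```

```bash
python3 st.py 13; python3 - <<'E'
from h import *
c=cam("wrist"); save(c,"w13b.png",(0,0,400,300),2)
E
```

```text
t 15.15 tip v,n,z -0.065 0.1155 0.1083 F [0.32 0.99 2.89]
down [-0.003  0.421  0.907] n [-0.003  0.907 -0.421] q [-0.67  0.21  1.95  0.39  1.24  0.83]
```

View pics/w13b.png

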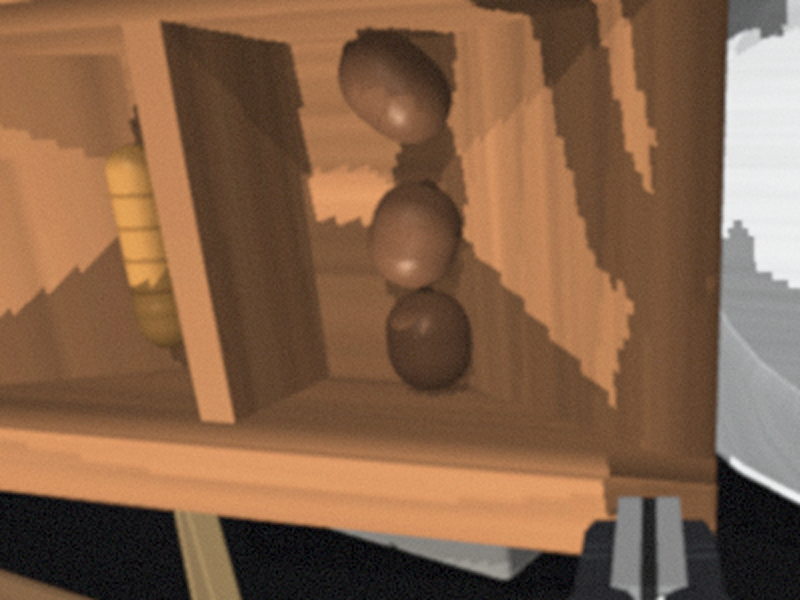

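```bash
python3 - <<'E'
from pnp import *
c=cam("wrist")
P=np.array([(124,24),(162,21),(201,421),(234,420),(328,375),(716,470)])/2
dish(c,[(-5,46,46),(5,46,46),(-5,-46,46),(5,-46,46),(5,-46,6),(126,-46,46)],P)
E
```

```text
resid 1.8 tilt 14.6 roll 0.6 yaw -97.3
origin vnz [-0.0022, 0.0019, 0.1032] baseedge [-0.003, 0.0503, 0.0906] lip_b [-0.0677, 0.1343, 0.1154]
```

servo_tool --plan '[[[0, 0.13, 0.12, 0, 0, 0], [0, 0.25, 0.23, 0, 0, 0], [0, 0.38, 0.35, 0, 0, 0], [0, 0.5, 0.46, 0, 0, 0], [0, 0.61, 0.58, 0, 0, 0], [0, 0.71, 0.7, 0, 0, 0], [0, 0.82, 0.82, 0, 0, 0], [0, 0.92, 0.94, 0, 0, 0], [0, 1.02, 1.07, 0, 0, 0], [0, 1.11, 1.2, 0, 0, 0], [0, 1.2, 1.32, 0, 0, 0], [0, 1.3, 1.45, 0, 0, 0], [0, 1.38, 1.58, 0, 0, 0], [0, 1.46, 1.72, 0, 0, 0], [0, 1.55, 1.85, 0, 0, 0], [0, 1.63, 1.98, 0, 0, 0], [0, 1.63, 1.98, 0, 0, 0]]]'

```text
time: 16.72
tool_pos: [0.4829, -0.1877, 0.0697]
tcp_rot: [-2.704, 0.148, -0.036]
wrist_force: [-1.8, -1.1, 3.1]
width: 0.004
```

```bash
python3 st.py 14; python3 - <<'E'
from h import *
c=cam("wrist"); save(c,"w14b.png",(0,0,400,300),2)
E
```

```text
t 16.7667 tip v,n,z -0.0649 0.1222 0.0834 F [-1.51 -0.92  2.94]
down [-0.003  0.421  0.907] n [-0.003  0.907 -0.421] q [-0.68  0.24  1.96  0.39  1.2   0.81]
```

View pics/w14b.png

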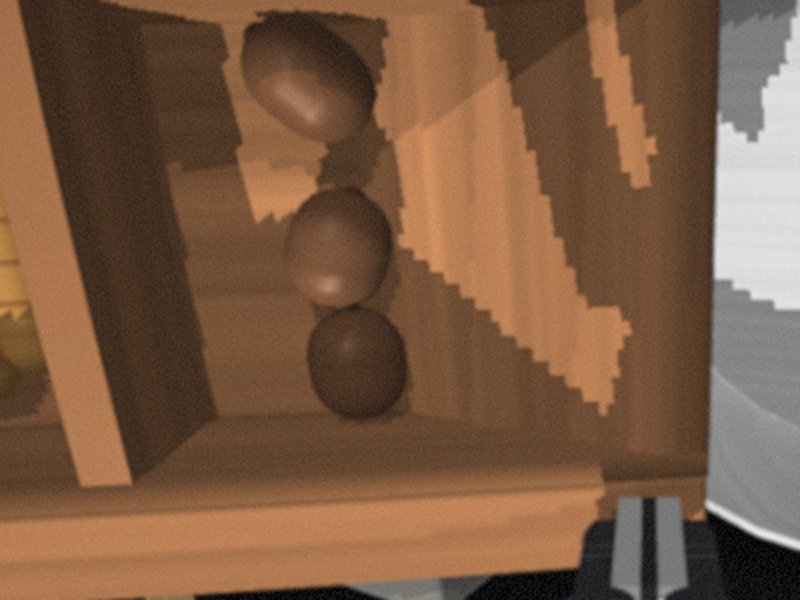

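View pics/d14.png

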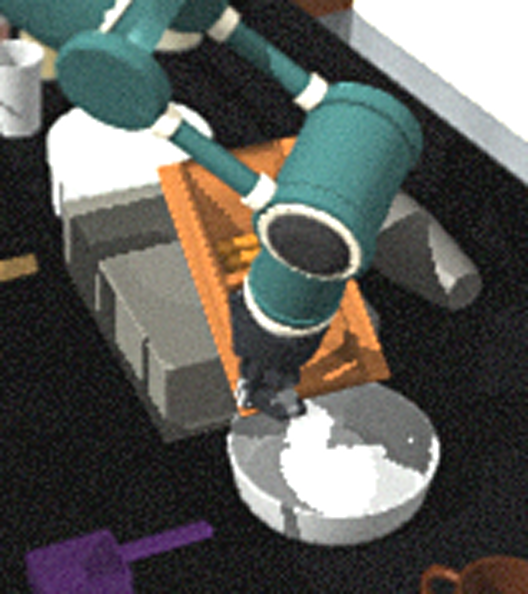

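Still in control at 3 N, with the nutmegs resting at the foot of the slope. I'll check the tilt, then carry on to the dumping angle.

```bash
python3 - <<'E'
from pnp import *
c=cam("wrist")
P=np.array([(80,486),(131,484),(215,415),(705,472),(408,411)])/2
dish(c,[(-5,-46,46),(5,-46,46),(5,-46,6),(126,-46,46),(48.3,-46,6)],P)
E
```

```text
resid 8.2 tilt 30.1 roll 0.2 yaw -97.4
origin vnz [-0.0021, 0.01, 0.1168] baseedge [-0.0028, 0.0532, 0.0917] lip_b [-0.0673, 0.141, 0.0932]
```

servo_tool --plan '[[[0, 0.07, 0.13, 0, 0, 0], [0, 0.14, 0.28, 0, 0, 0], [0, 0.22, 0.43, 0, 0, 0], [0, 0.29, 0.57, 0, 0, 0], [0, 0.35, 0.72, 0, 0, 0], [0, 0.41, 0.87, 0, 0, 0], [0, 0.47, 1.02, 0, 0, 0], [0, 0.52, 1.16, 0, 0, 0], [0, 0.52, 1.16, 0, 0, 0], [0, 0.52, 1.16, 0, 0, 0], [0, 0.52, 1.16, 0, 0, 0]]]'

```text
time: 17.83
tool_pos: [0.4828, -0.1875, 0.0572]
tcp_rot: [-2.704, 0.148, -0.036]
wrist_force: [-2.2, -4.8, 2.2]
width: 0.002
```

```bash
python3 st.py 15; python3 - <<'E'
from h import *
d=cam("scene");d["color"]=cv2.convertScaleAbs(d["color"],alpha=1.5,beta=15);save(d,"s15.png",(180,130,390,280),3.8)
E
```

```text
t 17.8833 tip v,n,z -0.065 0.1222 0.0709 F [-2.59 -4.22  1.12]
down [-0.002  0.42   0.907] n [-0.004  0.907 -0.42 ] q [-0.68  0.26  1.97  0.39  1.18  0.8 ]
```

View pics/w15.png

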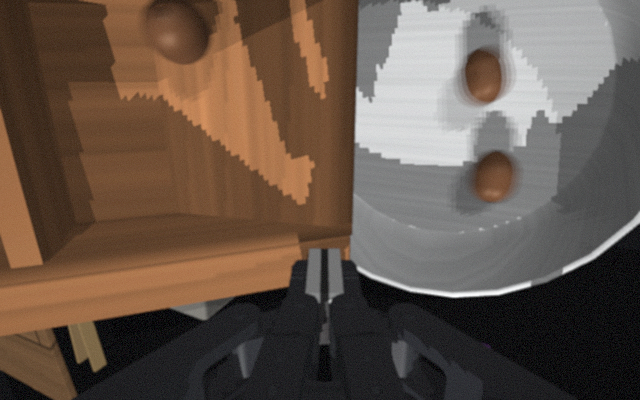

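View pics/d15.png

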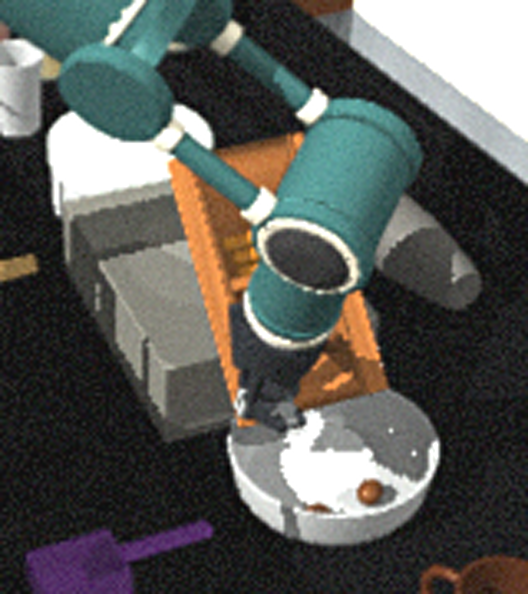

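View pics/s15.png

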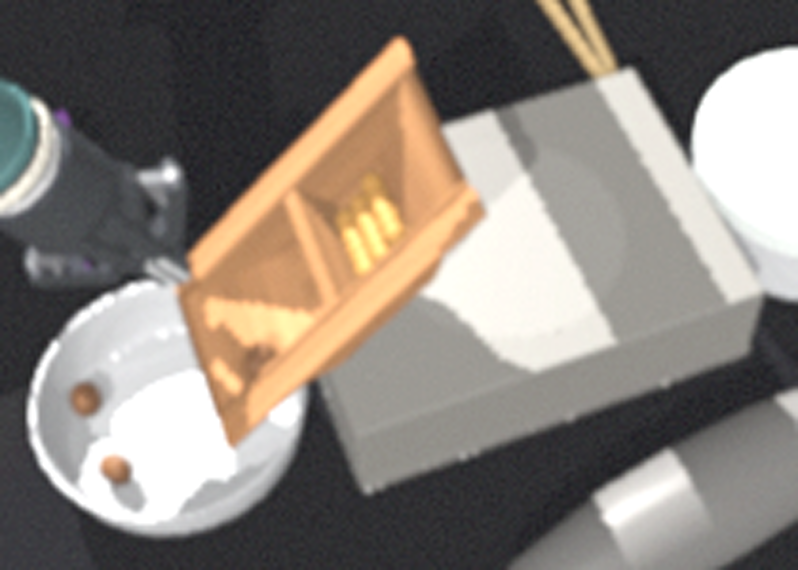

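Two nutmegs are in the basin, at (483,75) and (493,175) in the wrist view. The third is still on the slope at (178,30), and the turmeric is behind the divider. A few degrees more tilt is needed.

servo_tool --plan '[[[0, 0.05, 0.12, 0, 0, 0], [0, 0.1, 0.24, 0, 0, 0], [0, 0.14, 0.36, 0, 0, 0], [0, 0.14, 0.36, 0, 0, 0], [0, 0.14, 0.36, 0, 0, 0], [0, 0.14, 0.36, 0, 0, 0], [0, 0.14, 0.36, 0, 0, 0], [0, 0.14, 0.36, 0, 0, 0]]]'

```text
time: 18.65
tool_pos: [0.4828, -0.1873, 0.0535]
tcp_rot: [-2.704, 0.148, -0.036]
wrist_force: [-3.7, -2.9, 1.3]
width: -0.001
```

```bash
python3 st.py 16; python3 - <<'E'
from h import *
d=cam("scene");d["color"]=cv2.convertScaleAbs(d["color"],alpha=1.5,beta=15);save(d,"s16.png",(180,130,390,280),3.8)
E
```

```text
t 18.7 tip v,n,z -0.0651 0.1218 0.0671 F [-3.45 -3.31  0.66]
down [-0.002  0.42   0.907] n [-0.004  0.907 -0.42 ] q [-0.68  0.26  1.97  0.39  1.18  0.8 ]
```

View pics/w16.png

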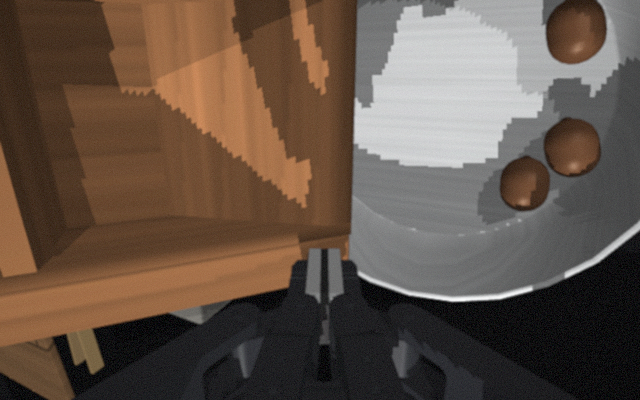

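View pics/s16.png

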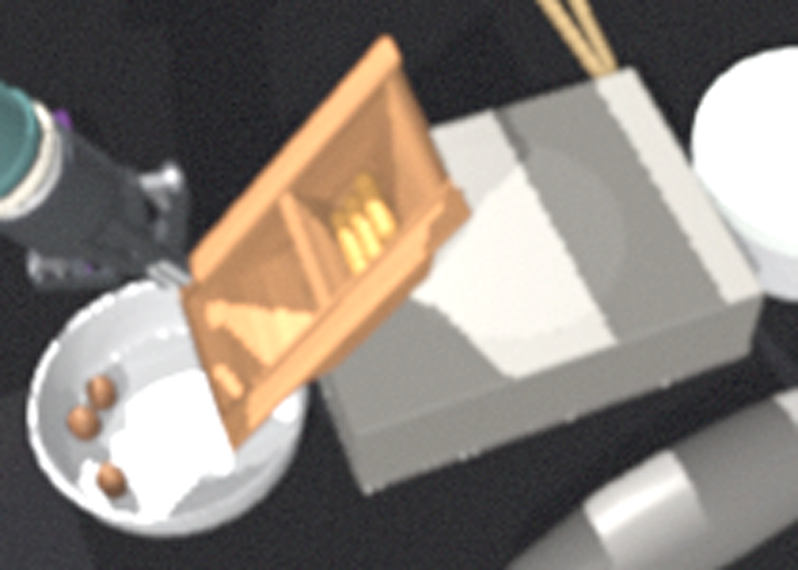

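All three nutmegs are in the basin (scene crop (100,390), (85,422), (110,480)), and all three turmeric fingers are behind the divider. Now I'll follow the dish slowly back down.

servo_tool --plan '[[[0, -0.05, -0.12, 0, 0, 0], [0, -0.1, -0.24, 0, 0, 0], [0, -0.14, -0.36, 0, 0, 0], [0, -0.19, -0.5, 0, 0, 0], [0, -0.25, -0.65, 0, 0, 0], [0, -0.31, -0.8, 0, 0, 0], [0, -0.37, -0.95, 0, 0, 0], [0, -0.44, -1.09, 0, 0, 0], [0, -0.52, -1.24, 0, 0, 0], [0, -0.59, -1.39, 0, 0, 0], [0, -0.66, -1.52, 0, 0, 0], [0, -0.74, -1.65, 0, 0, 0], [0, -0.83, -1.78, 0, 0, 0], [0, -0.91, -1.92, 0, 0, 0], [0, -0.99, -2.05, 0, 0, 0], [0, -1.09, -2.18, 0, 0, 0], [0, -1.18, -2.3, 0, 0, 0], [0, -1.27, -2.43, 0, 0, 0], [0, -1.37, -2.56, 0, 0, 0], [0, -1.37, -2.56, 0, 0, 0]]]'

```text
time: 20.47
tool_pos: [0.4832, -0.1855, 0.0829]
tcp_rot: [-2.704, 0.147, -0.037]
wrist_force: [0.3, 1.0, 2.5]
width: 0.001
```

```bash
python3 st.py 17
```

```text
t 20.5167 tip v,n,z -0.0649 0.1201 0.0963 F [0.32 0.01 2.41]
down [-0.003  0.42   0.907] n [-0.004  0.907 -0.42 ] q [-0.68  0.23  1.96  0.39  1.23  0.82]
```

View pics/w17.png

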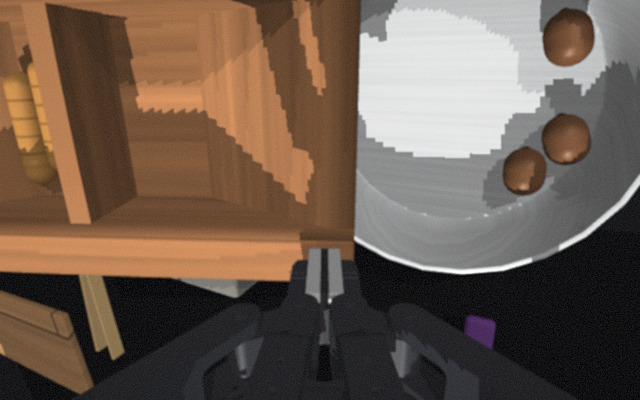

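servo_tool --plan '[[[0, -0.1, -0.12, 0, 0, 0], [0, -0.21, -0.24, 0, 0, 0], [0, -0.31, -0.36, 0, 0, 0], [0, -0.42, -0.48, 0, 0, 0], [0, -0.54, -0.59, 0, 0, 0], [0, -0.67, -0.71, 0, 0, 0], [0, -0.79, -0.82, 0, 0, 0], [0, -0.92, -0.94, 0, 0, 0], [0, -1.1, -1.08, 0, 0, 0], [0, -1.3, -1.22, 0, 0, 0], [0, -1.48, -1.37, 0, 0, 0], [0, -1.67, -1.52, 0, 0, 0], [0, -1.86, -1.66, 0, 0, 0], [0, -2.07, -1.77, 0, 0, 0], [0, -2.28, -1.88, 0, 0, 0], [0, -2.49, -1.99, 0, 0, 0], [0, -2.7, -2.1, 0, 0, 0], [0, -2.8, -2.16, 0, 0, 0], [0, -2.91, -2.21, 0, 0, 0], [0, -2.91, -2.21, 0, 0, 0]]]'

```text
time: 22.23
tool_pos: [0.4847, -0.1677, 0.1144]
tcp_rot: [-2.703, 0.147, -0.035]
wrist_force: [-0.7, 0.2, 0.7]
width: 0.005
```

```bash
python3 st.py 18
```

```text
t 22.2833 tip v,n,z -0.0654 0.1024 0.128 F [-0.21 -0.07  0.21]
down [-0.002  0.421  0.907] n [-0.004  0.907 -0.421] q [-0.65  0.17  1.95  0.39  1.27  0.86]
```

View pics/w18.png

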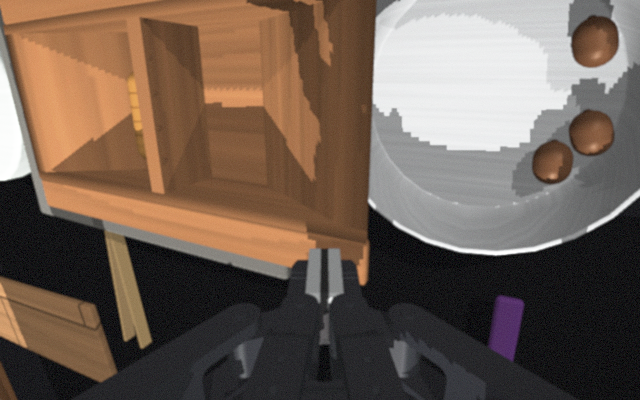

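servo_tool --plan '[[[0, -0.08, -0.18, 0, 0, 0], [0, -0.17, -0.36, 0, 0, 0], [0, -0.25, -0.54, 0, 0, 0], [0, -0.42, -0.9, 0, 0, 0], [0, -0.8, -1.8, 0, 0, 0], [0, -1.3, -2.9, 0, 0, 0], [0, -2.1, -4.5, 0, 0, 0], [0, -2.9, -6.3, 0, 0, 0], [0, -3.8, -8.2, 0, 0, 0], [0, -4.2, -9, 0, 0, 0], [0, -4.2, -9, 0, 0, 0], [0, -4.2, -9, 0, 0, 0]]]'

```text
time: 23.33
tool_pos: [0.4848, -0.1681, 0.2144]
tcp_rot: [-2.705, 0.147, -0.038]
wrist_force: [-0.2, 0.1, -0.2]
width: -0.0
```

```bash
python3 st.py 19; python3 - <<'E'
from h import *
d=cam("scene");save(d,"s19f.png");d["color"]=cv2.convertScaleAbs(d["color"],alpha=1.5,beta=15);save(d,"s19.png",(180,130,390,280),3.8)
d=cam("side");save(d,"d19f.png")
E
```

```text
t 23.3833 tip v,n,z -0.0659 0.1023 0.2269 F [ 0.37  0.86 -1.39]
down [-0.002  0.421  0.907] n [-0.004  0.907 -0.421] q [-0.65  0.08  1.86  0.37  1.44  0.93]
```

View pics/s19.png

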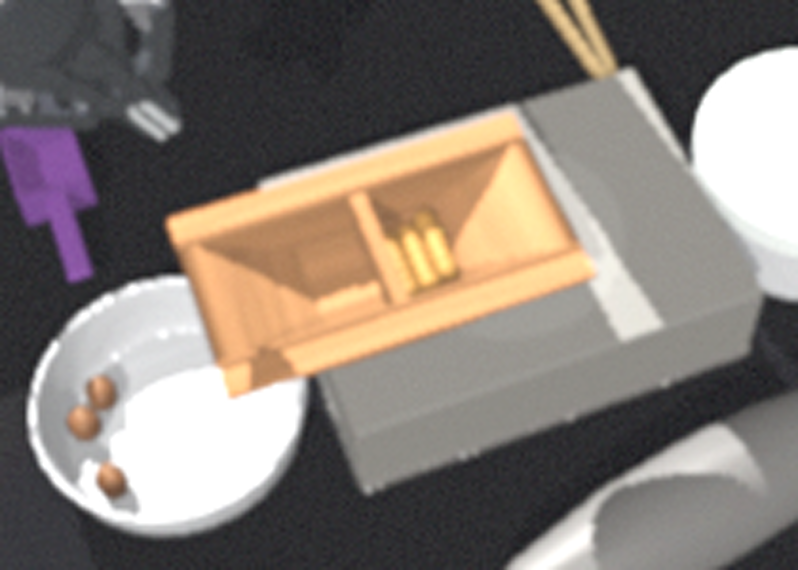

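View pics/w19.png

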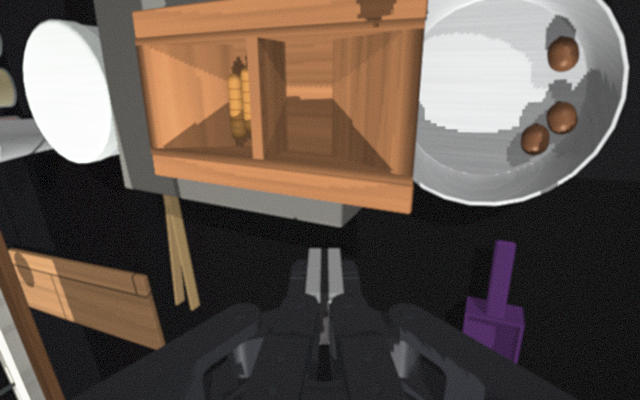

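View pics/d19f.png

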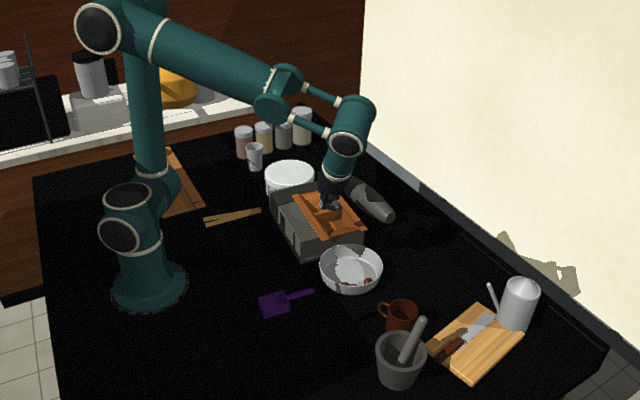

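View pics/s19f.png

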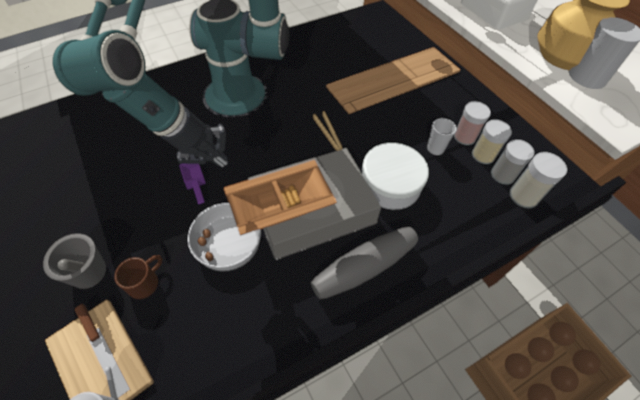

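```bash
python3 - <<'E'
from workcell import finish_job
print(finish_job())
E
```

```text
the job is handed in; nothing more can be done
None
```

The job is handed in at about 23.5 s: all three nutmegs are in the basin and the dish is flat on the stone again.

- **What I did:** I gripped the dish by its divider and slid and turned it about 117° on the stone. The nutmeg end then overhung the basin, with the base edge 4–7 mm inside the stone's end. I pressed down on the right-hand rim until the nutmegs rolled out, then followed the dish slowly back down and moved the arm clear.
- **Last checks:** The pictures show the dish where I had set it, with the turmeric still in its own half. The basin, dabba, roller, tumbler, cup, scoop and tongs look where they were. The wrist force I read was no more than about 5 N.
- **What disagreed:**
  - The fingertips end about 15–27 mm behind the stated TCP, so the first grip closed on air above the divider.
  - For the same reason, the first rim press landed too near the lip. I let the dish back down from about 8° of tilt and pressed again further in.
  - My tilt readings differed by a few degrees near the end, so I judged the dumping angle by watching the nutmegs.

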